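# Code a carton and check it under the loupe

## Robot

A 6-joint arm with a two-finger parallel gripper is mounted at the origin on the work surface. World frame = base frame: x ahead of the robot, y to its left, z up, the work surface at z = 0. Lengths are in m, angles in rad, forces in N, time in s.
With the tool pointing down it reaches from about 0.3 to 0.75 m from the base axis. Payload 8.5 kg.
Tool frame: the origin (TCP) lies on the centre line of the jaws, within the pads' length; the fingertips stand 19 mm ahead of it and the grasp point (between the pads) is the TCP; z points along the fingers, y is the line along which they close (so a half turn about z gives the same grasp; the last joint's range is limited). The gripper opens to 85 mm and grips with 20 to 120 N. Pads are 22 mm wide; open, the fingers measure 114 mm over their backs; the gripper's body (76 mm by 85 mm) begins 54 mm behind the grasp point. The pads swing forward as they close: fully open they stand 13 mm farther back than shut.
Start: joints at [0.89, 0.381, 1.297, -0, 1.464, -0.215], TCP at [0.247, 0.491, 0.25] pointing down, gripper open.
Joint ranges: [-3.11, 3.11], [-0.89, 2.33], [0.22, 2.48], [-1.42, 4.56], [0.17, 2.85], [-2.88, 2.88]. Speed limits (rad/s): [2.39, 2.39, 3.14, 3.14, 3.14, 3.14].

## Interface

Orientations are given as [roll, pitch, yaw] about the fixed x, y, z axes, in that order (R = Rz(yaw) Ry(pitch) Rx(roll)).
In Python, from station import r gives the robot as it stands. The module is installed in compiled form; this text tells all that it offers.
- The arm moves only by the shell command python3 -m jog 'ROWS' [FORCE]. ROWS is a JSON list of rows, 1 to 5 of them, each of 5 numbers: the finger opening in m, then dx, dy, dz in m, then a turn about the tool's z in rad; each row shifts and turns the commanded pose from where the row before left it, along the tool's axes as they then stand; what a row does not reach is not made up. A row lasts 1/10 s, in which the tool goes at most 0.05 m and 0.15 rad, less where a joint would pass 70% of its speed; a pose out of reach is approached as far as the arm can. The fingers move at their own pace and stop on an object; FORCE is the grip in N (left out, the last holds). Time passes only in rows, so rows that do not move let the fingers close. It prints the time, the measured TCP pose, the force, the opening and the grip force at its end. Input that does not fit is refused with a message, and nothing moves.
- r.get_state(): the state, without advancing time (a new reading comes with each control period).
- r.camera(name): name is "side" or "top" or "wrist"; returns a dict with "img" (400x640x3 uint8, blue, green, red), "intrinsics" (3x3 intrinsics, pixels), "k1" (the pictures are not rectified: a ray, as slopes to the right and down, at radius r is drawn at 1 + k1 r^2 times it, then the intrinsics apply), "eye" and "rotation" of the camera in the world; the wrist camera has in their place "tool_from_camera" (4x4, takes a point from camera to tool coordinates, whose origin is the TCP and whose axes are the flange's). Camera axes: x right, y up, looking along -z (the intrinsics and any distortion apply to the point x, -y, -z); pixel columns grow to the right and rows downward; lengths in m; the calibration is good to about 2 mm. A picture is of the moment at which its call begins: read the wrist's pose just before it. There is no depth.
- r.sign_off(): hands the job in; it is judged then, once.
The state is a dict: "time": time; "joint_positions": joint angles; "joint_velocities": joint speeds; "tau": joint torques, N m; "ee_pos": TCP position; "ee_rot": TCP orientation; "force": force on the tool from outside, world axes, zero at the start; "torque": the same for the moment, N m; "finger_gap": finger opening in m; "gripper_force": force on a finger pad.
Only numpy, scipy, OpenCV 4.12 (cv2) and the standard library are available. Lean on these libraries where they do the work, as an engineer would, in place of code of your own. Each camera call takes 0.05 s, during which the arm holds its last target. There are 200 camera calls.

## Task

Press the coder's spring lever right down to its stop so that it marks the carton in the nest, then let it spring fully back up. Then pick up the handled loupe and hold it level, its lens centred over the middle of that carton's top face and at the height of the tip of the pointer on the post beside the nest, touching neither carton nor coder. Finish while still holding it there, and leave the carton, the pointer and the other things on the table where they are.

Things in the scene. Friction and masses are not known exactly. Their poses are not given: they have to be found in the camera images.
- coder: Fixed hand-lever carton coder. Origin on the table; z up, -x is its front, roughly facing the robot (yaw within 0.35 rad). In its frame, mm: grey base plate x -100..100, y -70..115, 12 thick; nest centre x -30, y 0, rims 24 high; two hinge cheeks x 45..95, |y| < 26, 88 high; steel focal post, 8 thick, 130 high, at x -30, y 97.
- lever (a joint): Lever angle q, rad: 0 = at rest, raised 1.1 rad above level, pointing forward and up; 1.1 = at its stop, level. A spring returns it to 0; about 6 to 9 N straight down on the bar swings it. Middle of its handle bar in the coder's frame, mm: x = 70 - 190 cos(1.1 - q), y = 0, z = 68 + 190 sin(1.1 - q) (hinge at x 70, z 68, parallel to y).
- lever_grip (a point): Middle, on the axis, of the round handle bar (a black sleeve that turns freely on its axis) across the lever's free end: 16 mm thick, 80 mm long, along the coder's y; push it down from above. The arm is 20 mm wide, 14 mm thick; under it, 100 mm from the hinge, a die 30 mm wide stands 26 mm below the arm's centre line and comes down on the carton's middle.
- focal_mark (a point): Tip (mid-thickness) of the steel pointer on the focal post: the height at which the middle of the lens must be. The pointer, 4 mm thick, reaches level from its collar on the post towards the nest; the tip is at coder x -30, y 58 mm, 38 to 63 mm above the carton's top face. Stiff friction holds it on the post.
- carton: Loose folding carton, paper white with one green end, 64 x 100 x 28 mm (x, y, z), 0.1 kg, lying flat in the coder's nest, 12 mm above the table, with 2 mm of play. Origin: centre of its underside. Two like cartons lie loose on the table and are not part of the job.
- carton_face (a point): Middle of the top face of the carton in the nest, 40 mm above the table.
- loupe: Handled loupe lying flat, about 0.14 kg. Origin: underside of the black handle below the place to grip, near the centre of mass; z up, x along the handle to the lens, at the start away from the robot within 0.7 rad. Handle 18 mm wide, 18 high, x -60 to 44 mm; short neck; lens in a steel ring 64 mm across, 16 high, centre at x = 82 mm.
- lens_center (a point): Middle of the loupe's lens: 82 mm along x from the loupe's origin and 8 mm above the underside.
- jar: Bystander: white jar with a black cap, 44 mm across, 55 mm high. Origin: underside centre.
- die_blank: Bystander: small brass die blank, 24 mm across, 34 mm high, standing. Origin: underside centre.
- spare_a: Bystander: spare carton, 64 x 100 x 28 mm, lying on the table. Origin: underside centre.
- spare_b: Bystander: spare carton, 64 x 100 x 28 mm, lying on the table. Origin: underside centre.
- tape_roll: Bystander: cardboard roll, 100 mm across, 24 mm high, lying. Origin: underside centre.
- screwdriver: Bystander: screwdriver lying on the table. Origin: about its middle, underside.
- counterweight: Bystander: dark steel block 40 x 30 x 30 mm. Origin: underside centre.
Mind the look-alikes: they are no part of the job. What is shaped like the loupe but blue is not meant. Leave any blue or orange look-alike of the carton alone.

How it is judged:
On the way, in this order (a step that is already met when the one before it is completed fails the run):
1. the lever is pressed down to its stop (value of joint lever above 1.03 rad), for 0.1 s.
2. the lever has sprung back up and the robot is off it (value of joint lever below 0.1 rad and contact force between each of the arm, the fingers and coder below 0.2 N), for 0.2 s.
3. the loupe is lifted in the gripper (height (world z) of loupe above 0.04 m and contact force between the fingers and loupe above 1 N), for 0.2 s.
At the end, for the whole second after the job is handed in: Loupe held still in the fingers, within 0.12 rad of level, lens middle within 6 mm of the pointer tip's height and 12 mm (from above) of the carton face's middle; loupe and robot clear of the coder, loupe clear of the carton; lever back up (under 0.1 rad); carton flat in its nest (all of step 2 and z of lens_center in the frame of focal_mark between -0.006 and 0.006 m and horizontal distance between lens_center and carton_face below 0.012 m and angle between loupe's own z axis and vertical below 0.12 rad and contact force between the fingers and loupe above 1 N and contact force between loupe and coder below 0.2 N and contact force between loupe and carton below 0.2 N and linear speed of loupe below 0.03 m/s and angular speed of loupe below 0.2 rad/s and height (world z) of carton_face below 0.045 m and angle between carton's own z axis and vertical below 0.1 rad); the arm keeps its last pose, push and grip.
It fails at once if the carton in the nest is shifted by more than 10 mm (distance of carton_face from where it was at the start of the episode above 0.01 m).
It fails at once if the pointer is shifted by more than 5 mm (distance of focal_mark from where it was at the start of the episode above 0.005 m).
It fails at once if another thing on the table is shifted by more than 25 mm (distance of any of jar, die_blank, spare_a, spare_b, tape_roll, screwdriver, counterweight from where it was at the start of the episode above 0.025 m).
It also fails if it takes over 64 s, if anything falls off the work surface, if the arm or the gripper's body presses on something with over 40 N, if the wrist force passes 120 N, or if a joint passes its speed limit or range.

## Working session

There is one attempt and no reset: what is moved stays moved. The work goes in short steps, Python scripts to look and compute and a shell command to move; the robot and the scene stay as the last step left them, time stands still between calls to the robot, and variables do not carry over. Pictures are saved under pics/ and viewed, at most 10 in all, crops included, and the job is handed in when it is done.

```bash
mkdir -p pics; cat > h.py <<'E'
import numpy as np, cv2, json
from station import r
def snap(n,f):
    s=r.get_state(); c=r.camera(n); cv2.imwrite(f'pics/{f}.png',c['img'])
    K=np.array(c['intrinsics'])
    if 'eye' in c: R=np.array(c['rotation']); e=np.array(c['eye'])
    else:
        T=np.array(c['tool_from_camera'])
        from scipy.spatial.transform import Rotation as Q
        ro=np.array(s['ee_rot']); Rt=ro if ro.shape==(3,3) else Q.from_euler('xyz',ro).as_matrix()
        R=Rt@T[:3,:3]; e=np.array(s['ee_pos'])+Rt@T[:3,3]
    json.dump(dict(K=K.tolist(),k1=float(c['k1']),R=R.tolist(),e=e.tolist()),open(f'pics/{f}.json','w'))
    return c['img']
def ray(f,u,v):
    d=json.load(open(f'pics/{f}.json')); K=np.array(d['K'])
    p=cv2.undistortPoints(np.array([[[u,v]]],float),K,np.array([d['k1'],0,0,0,0.]))[0,0] if False else None
    x=np.array([(u-K[0,2])/K[0,0],(v-K[1,2])/K[1,1]]); y=x.copy()
    for _ in range(50): y=x/(1+d['k1']*(y@y))
    w=np.array(d['R'])@np.array([y[0],-y[1],-1]); return np.array(d['e']),w/np.linalg.norm(w)
def onz(f,u,v,z):
    e,w=ray(f,u,v); return e+w*(z-e[2])/w[2]
def tri(*o):
    A=0;b=0
    for f,u,v in o:
        e,w=ray(f,u,v);P=np.eye(3)-np.outer(w,w);A=A+P;b=b+P@e
    X=np.linalg.solve(A,b); return X,[float(np.linalg.norm((np.eye(3)-np.outer(w,w))@(X-e))) for e,w in (ray(*q) for q in o)]
def proj(f,X):
    d=json.load(open(f'pics/{f}.json'));K=np.array(d['K']);c=np.array(d['R']).T@(np.array(X)-d['e'])
    y=np.array([c[0],-c[1]])/-c[2]; y=y*(1+d['k1']*(y@y)); return K[0,0]*y[0]+K[0,2],K[1,1]*y[1]+K[1,2]
E
python3 - <<'E'
from h import *
np.set_printoptions(precision=4,suppress=True)
for n in ('top','side','wrist'):
    snap(n,n); d=json.load(open(f'pics/{n}.json')); print(n,d['e'],d['K'],d['k1'])
print(r.get_state())
E
```

```text
top [0.2256168955624323, 0.029328663800719218, 1.666389680118875] [[435.11493059226495, 0.0, 319.4591719364015], [0.0, 435.11493059226495, 203.5244019443547], [0.0, 0.0, 1.0]] -0.10976491191969306
side [-0.096425701931231, -0.560807805481512, 0.7360164155753801] [[361.10991758122196, 0.0, 320.0066231405992], [0.0, 361.10991758122196, 205.56886178542408], [0.0, 0.0, 1.0]] 0.007932062796699738
wrist [0.18132784051234938, 0.523668423529528, 0.3744477194266501] [[296.9946729546411, 0.0, 316.9363279717625], [0.0, 296.9946729546411, 205.8873487904614], [0.0, 0.0, 1.0]] 0.005740077570616055
{'time': 0.15, 'joint_positions': array([ 0.8897,  0.381 ,  1.298 , -0.    ,  1.4636, -0.2153]), 'joint_velocities': array([-0.0011, -0.0012, -0.0039, -0.0001, -0.002 ,  0.0014]), 'tau': array([  0.0025, -44.8625, -23.1342,  -0.0001,   0.0038,   0.0001]), 'ee_pos': array([0.2469, 0.4913, 0.2499]), 'ee_rot': array([-3.1406, -0.0002,  2.6758]), 'force': array([-0.9105,  0.3156,  0.1577]), 'torque': array([ 0.002 , -0.0785, -0.0079]), 'gripper_force': 0.0, 'finger_gap': 0.08544430087263587}
```

View pics/top.png

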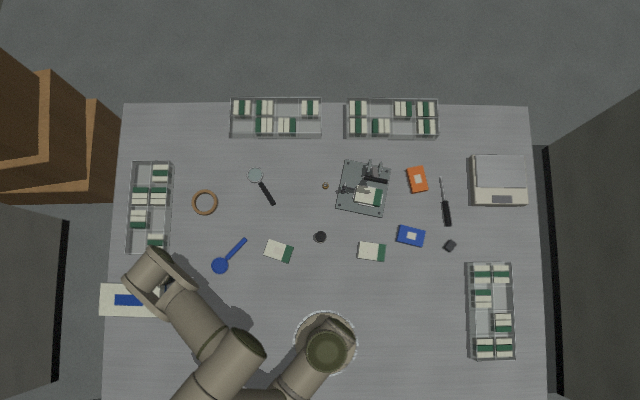

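View pics/side.png

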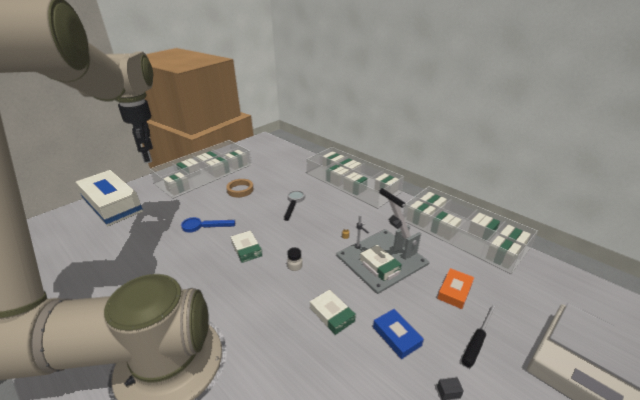

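The top view has the coder at about (363,188) and the steel loupe with its lens at (256,175) and handle end at (273,203). The side view shows the same coder at (385,255) and loupe at (293,205). I'll enlarge both.

```bash
python3 - <<'E'
from h import *
a=cv2.imread('pics/top.png')[150:225,240:400];b=cv2.imread('pics/side.png')[180:295,275:435]
c=lambda i,s:cv2.resize(i,None,fx=s,fy=s,interpolation=cv2.INTER_CUBIC)
top=c(a,5);side=c(b,5)
cv2.imwrite('pics/topc.png',top);cv2.imwrite('pics/sidec.png',side)
E
```

```text
(no output)
```

View pics/topc.png

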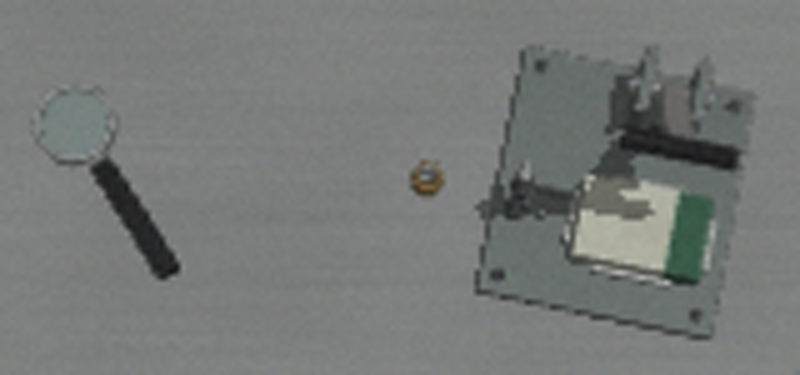

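View pics/sidec.png

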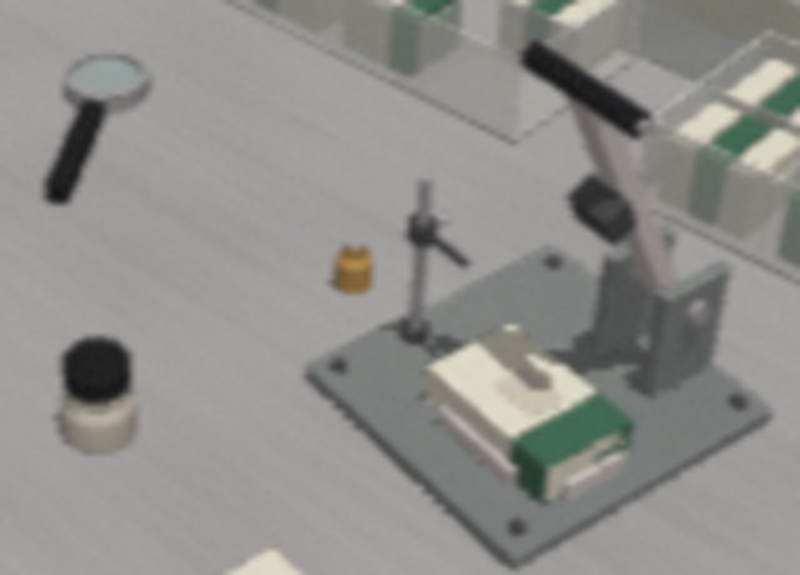

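```bash
cat > m.py <<'E'
from h import *
from scipy.optimize import least_squares
np.set_printoptions(precision=4,suppress=True)
T=lambda u,v:('top',(u+.5)/5-.5+240,(v+.5)/5-.5+150)
S=lambda u,v:('side',(u+.5)/5-.5+275,(v+.5)/5-.5+180)
C=[(.1,.115),(.1,-.07),(-.1,.115),(-.1,-.07)]
tp=[T(525,47),T(752,95),T(478,292),T(713,337)]; sp=[S(548,247),S(770,410),S(308,370),S(512,565)]
def W(p,q): c,s=np.cos(p[2]),np.sin(p[2]); return np.array([p[0]+c*q[0]-s*q[1],p[1]+s*q[0]+c*q[1],q[2]])
def f(p,l):
    return np.concatenate([np.subtract(proj(o[0],W(p,(*c,.012))),o[1:]) for c,o in l])
lt=list(zip(C,tp));ls=list(zip(C,sp))
for l in (lt,ls,lt+ls):
    s=least_squares(f,[.5,-.1,-.2],args=(l,)); print(s.x,s.fun.round(1))
for c,a,b in zip(C,tp,sp): print('corner',*tri(a,b))
print('face',W(s.x,(-.03,0,.04)),'rest bar',W(s.x,(.07-.19*np.cos(1.1),0,.068+.19*np.sin(1.1))))
P=W(s.x,(-.03,.058,0)); d=S(466,262)
print('tip z',least_squares(lambda z:np.subtract(proj('side',(P[0],P[1],z[0])),d[1:]),[.09]).__dict__['x'], least_squares(lambda z:np.subtract(proj('side',(P[0],P[1],z[0])),d[1:]),[.09]).fun)
print('bar ends',tri(T(622,140),S(533,55)),tri(T(738,160),S(640,122)))
print('lens',tri(T(75,125),S(107,80)),'hend',tri(T(168,272),S(58,195)))
print('lens16',onz(*T(75,125),.012),onz(*S(107,80),.016),'hend',onz(*T(168,272),.018),onz(*S(58,195),.012))
E
python3 m.py
```

```text
Traceback (most recent call last):
  File "m.py", line 13, in <module>
    s=least_squares(f,[.5,-.1,-.2],args=(l,)); print(s.x,s.fun.round(1))
  File "m.py", line 10, in f
    return np.concatenate([np.subtract(proj(o[0],W(p,(*c,.012))),o[1:]) for c,o in l])
                                       ~~~~^^^^^^^^^^^^^^^^^^^^^
  File "h.py", line 29, in proj
    y=np.array([c[0],-c[1]])/-c[2]; y=y*(1+d['k1']*(y@y)); return K[0,0]*y[0]+K[0,2],K[1,1]*y[1]+K[1,2]
                ~^^^
IndexError: invalid index to scalar variable.
```

```bash
python3 - <<'E'
import re,json,numpy as np
from scipy.spatial.transform import Rotation as Q
s=open('h.py').read()
s=s.replace("R=np.array(c['rotation']); e","R=np.array(c['rotation']); R=R if R.shape==(3,3) else Q.from_euler('xyz',R).as_matrix(); e").replace("        from scipy.spatial.transform import Rotation as Q\n","").replace("from station","from scipy.spatial.transform import Rotation as Q\nfrom station")
open('h.py','w').write(s)
for n in('top','side'):
    d=json.load(open(f'pics/{n}.json'));print(d['R']);d['R']=Q.from_euler('xyz',d['R']).as_matrix().tolist() if np.ndim(d['R'])==1 else d['R'];json.dump(d,open(f'pics/{n}.json','w'))
E
python3 m.py
```

```text
[0.17774149607638956, -0.004257103815241914, -1.5645216890551286]
[0.9632174317301185, 0.005332024702988214, -0.8006757647514864]
[ 0.5818 -0.1674 -0.1885] [-0.2  0.1  0.5 -0.6 -0.2  0.2 -0.1  0.3]
[ 0.5778 -0.1677 -0.1894] [ 0.3 -0.2  0.8  0.  -1.6 -0.3  0.4  0.1]
[ 0.5797 -0.1673 -0.1892] [-0.2  0.6  0.5 -0.1 -0.3  0.7 -0.2  0.9  0.5 -0.6  1.  -0.4 -1.2 -0.7
  0.7 -0.4]
corner [ 0.7013 -0.0726  0.0088] [0.0020122476035625354, 0.0020122476035623706]
corner [ 0.6649 -0.2527  0.0092] [0.0005889204584966962, 0.0005889204584968021]
corner [ 0.5066 -0.037   0.0078] [0.00024599010970590394, 0.0002459901097058714]
corner [ 0.4705 -0.2167  0.0087] [0.0024343793830713684, 0.0024343793830713992]
face [ 0.5503 -0.1616  0.04  ] rest bar [ 0.5638 -0.1642  0.2373]Traceback (most recent call last):
  File "m.py", line 17, in <module>
    print('tip z',least_squares(lambda z:np.subtract(proj('side',(P[0],P[1],z[0])),d[1:]),[.09]).__dict__['x'], least_squares(lambda z:np.subtract(proj('side',(P[0],P[1],z[0])),d[1:]),[.09]).fun)
                  ~~~~~~~~~~~~~~~~~~~~~~~~~~~~~~~~~~~~~~~~~~~~~~~~~~~~~~~~~~~~~~~~~~~~~~~~~~~~~~~~~~~~~~~^^^^^
KeyError: 'x'
```

```bash
sed -i "s/\.__dict__\['x'\]/.x/" m.py; python3 m.py | tail -n +8
```

```text
corner [ 0.4705 -0.2167  0.0087] [0.0024343793830713684, 0.0024343793830713992]
face [ 0.5503 -0.1616  0.04  ] rest bar [ 0.5638 -0.1642  0.2373]
tip z [0.096] [-0.0987 -0.0089]
bar ends (array([ 0.573 , -0.1257,  0.2371]), [0.0007398193048762056, 0.0007398193048761856]) (array([ 0.5579, -0.2023,  0.2397]), [0.0011869740625188479, 0.0011869740625188353])
lens (array([0.6373, 0.2795, 0.0081]), [0.00016447864938084732, 0.0001644786493809606]) hend (array([0.5214, 0.2035, 0.0046]), [0.00045858459822891026, 0.0004585845982289683])
lens16 [0.6362 0.279  0.012 ] [0.6295 0.2703 0.016 ] hend [0.5187 0.2023 0.018 ] [0.5156 0.1955 0.012 ]
```

```bash
python3 -m jog '[[0, 0, 0, -0.04, -0.14], [0, 0, 0, -0.04, -0.137], [0, -0.028, -0.038, 0, 0], [0, -0.028, -0.038, 0, 0], [0, -0.028, -0.038, 0, 0]]'
for i in 1 2; do python3 -m jog '[[0, -0.028, -0.038, 0, 0], [0, -0.028, -0.038, 0, 0], [0, -0.028, -0.038, 0, 0], [0, -0.028, -0.038, 0, 0], [0, -0.028, -0.038, 0, 0]]'; done
```

```text
time: 0.65
ee_pos: [0.3083, 0.3622, 0.3302]
ee_rot: [-3.141, -0.0, 2.954]
force: [1.2, 1.0, 1.0]
finger_gap: 0.0123
gripper_force: 0.0
time: 1.15
ee_pos: [0.4103, 0.1489, 0.3303]
ee_rot: [3.142, -0.0, 2.953]
force: [0.7, 1.8, -0.5]
finger_gap: -0.0002
gripper_force: 0.0
time: 1.65
ee_pos: [0.5122, -0.0641, 0.3301]
ee_rot: [3.141, -0.0, 2.952]
force: [0.5, 0.6, -0.2]
finger_gap: 0.0001
gripper_force: 0.0
```

```bash
python3 -c "
from h import *
snap('wrist','w1')"
python3 -m jog '[[0, -0.024, -0.029, 0, 0], [0, -0.024, -0.029, 0, 0], [0, -0.023, -0.03, 0, 0], [0, 0, 0, 0.03, 0]]'
python3 -c "
from h import *
snap('wrist','w2')
for f in('w1','w2'):
  for P in((.5503,-.1616,.04),(.5613,-.1046,.096),(.564,-.164,.237)): print(f,proj(f,P))
cv2.imwrite('pics/w12.png',np.hstack([cv2.imread('pics/w1.png')[:,120:520],cv2.imread('pics/w2.png')[:,120:520]]))"
```

```text
time: 2.1
ee_pos: [0.5672, -0.1661, 0.3017]
ee_rot: [-3.139, 0.006, 2.949]
force: [-0.4, 1.1, -0.5]
finger_gap: 0.0001
gripper_force: 0.0
w1 (np.float64(256.24452032698827), np.float64(210.7915979113523))
w1 (np.float64(293.02911193700993), np.float64(223.82353525334392))
w1 (np.float64(211.4568829050102), np.float64(296.4528896083757))
w2 (np.float64(318.3123095147979), np.float64(162.23960606612903))
w2 (np.float64(370.35391321750507), np.float64(169.5097060980785))
w2 (np.float64(319.36640252752113), np.float64(225.3699226240172))
```

View pics/w12.png

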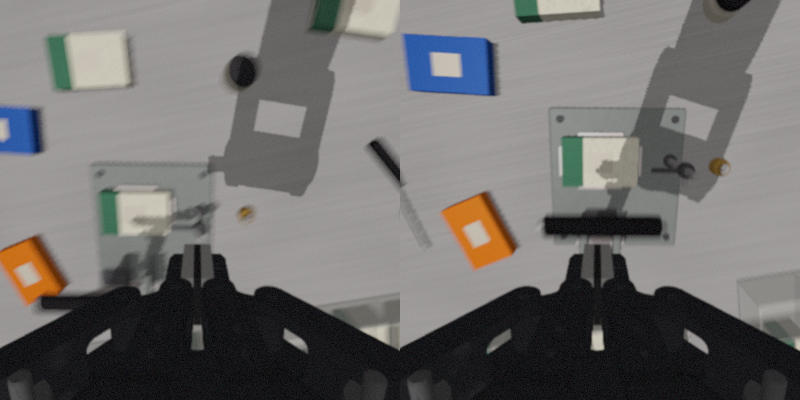

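The wrist view w2 has the bar centre at about (323,226), the carton face at about (320,162) and the pointer tip at about (372,169). All are within 4 px of my predictions. Next I press the lever along its arc.

```bash
python3 -m jog '[[0, 0.004, 0, 0.03, 0], [0, 0, 0, 0.008, 0], [0, 0.016, 0, 0.010, 0], [0, 0.015, 0, 0.011, 0], [0, 0.014, 0, 0.013, 0]]'
python3 -m jog '[[0, 0.013, 0, 0.014, 0], [0, 0.012, 0, 0.015, 0], [0, 0.010, 0, 0.016, 0], [0, 0.008, 0, 0.017, 0]]'
```

```text
time: 2.65
ee_pos: [0.5171, -0.1521, 0.23]
ee_rot: [-3.141, 0.003, 2.954]
force: [0.6, 1.4, 5.5]
finger_gap: -0.0001
gripper_force: 2.7
time: 3.05
ee_pos: [0.475, -0.1438, 0.1675]
ee_rot: [3.141, 0.003, 2.953]
force: [1.1, 4.1, 5.5]
finger_gap: 0.0001
gripper_force: 2.8
```

```bash
python3 -m jog '[[0, 0.006, 0, 0.018, 0], [0, 0.005, 0, 0.018, 0], [0, 0.003, 0, 0.018, 0], [0, 0.001, 0, 0.015, 0], [0, 0, 0, 0.003, 0]]'
python3 -m jog '[[0, 0, 0, 0.001, 0], [0, 0, 0, 0, 0], [0, 0, 0, 0, 0]]'
```

```text
time: 3.55
ee_pos: [0.4602, -0.141, 0.0945]
ee_rot: [3.14, -0.0, 2.953]
force: [1.1, 5.7, 10.7]
finger_gap: -0.0001
gripper_force: 5.8
time: 3.85
ee_pos: [0.4609, -0.1414, 0.0949]
ee_rot: [3.141, 0.002, 2.953]
force: [0.3, 5.4, 6.4]
finger_gap: 0.0001
gripper_force: 3.2
```

```bash
python3 -m jog '[[0, 0, 0, 0.002, 0], [0, 0, 0, 0.002, 0], [0, 0, 0, 0, 0], [0, 0, 0, 0, 0]]'
```

```text
time: 4.25
ee_pos: [0.4624, -0.1418, 0.0931]
ee_rot: [-3.141, 0.007, 2.953]
force: [0.4, 7.4, 27.8]
finger_gap: 0.0
gripper_force: 13.9
```

Force has climbed to 28 N with no further travel, so the lever is on its stop. Now I retrace the arc upward.

```bash
python3 -m jog '[[0, 0, 0, -0.005, 0], [0, -0.001, 0, -0.017, 0], [0, -0.003, 0, -0.019, 0], [0, -0.005, 0, -0.018, 0], [0, -0.006, 0, -0.018, 0]]'
python3 -m jog '[[0, -0.008, 0, -0.017, 0], [0, -0.010, 0, -0.016, 0], [0, -0.012, 0, -0.015, 0], [0, -0.013, 0, -0.014, 0], [0, -0.014, 0, -0.013, 0]]'
python3 -m jog '[[0, -0.012, 0, -0.014, 0], [0, -0.010, 0, -0.014, 0], [0, 0, 0, -0.03, 0], [0, 0, 0, -0.03, 0], [0, 0, 0, 0, 0]]'
python3 -c "
from h import *
snap('wrist','w3'); snap('side','s3'); snap('top','t3')"
```

```text
time: 4.75
ee_pos: [0.4755, -0.1444, 0.1689]
ee_rot: [-3.141, 0.002, 2.953]
force: [0.7, 1.9, 5.1]
finger_gap: -0.0003
gripper_force: 2.4
time: 5.25
ee_pos: [0.5316, -0.1555, 0.2442]
ee_rot: [-3.14, 0.003, 2.953]
force: [0.0, -1.8, 4.0]
finger_gap: 0.0002
gripper_force: 2.1
time: 5.75
ee_pos: [0.553, -0.1595, 0.3345]
ee_rot: [-3.139, 0.008, 2.953]
force: [0.3, 0.3, -0.0]
finger_gap: -0.0002
gripper_force: 0.0
```

```bash
python3 -m jog '[[0.05, 0.007, 0.043, 0, 0], [0.05, 0.007, 0.043, 0, 0], [0.05, 0.007, 0.043, 0, 0], [0.05, 0.008, 0.043, 0, 0], [0.05, 0.008, 0.043, 0, 0]]'
python3 -m jog '[[0.05, 0.007, 0.043, 0, 0], [0.05, 0.007, 0.043, 0, 0], [0.05, 0.007, 0.043, 0, 0], [0.05, 0.008, 0.043, 0, 0], [0.05, 0, 0, 0, -0.15]]'
python3 -m jog '[[0.05, 0, 0, 0, -0.15], [0.05, 0, 0, 0, -0.15], [0.05, 0, 0, 0, -0.15], [0.05, 0, 0, 0.03, -0.15], [0.05, 0, 0, 0, 0]]'
python3 - <<'E'
from h import *
s=r.get_state();print(s['joint_positions'],s['ee_rot'])
snap('wrist','w4')
for P in((.6373,.2795,.016),(.5687,.2346,.018),(.5187,.2023,.018)): print(proj('w4',P))
a=cv2.imread('pics/w4.png'); b=cv2.imread('pics/s3.png')[185:295,330:450]
cv2.imwrite('pics/v4.png',np.vstack([cv2.resize(a[0:280,160:480],None,fx=2.5,fy=2.1)[:588]]))
cv2.imwrite('pics/s3c.png',cv2.resize(b,None,fx=5,fy=5,interpolation=cv2.INTER_CUBIC))
E
```

```text
time: 6.4
ee_pos: [0.5556, 0.0605, 0.3283]
ee_rot: [-3.141, -0.002, 2.953]
force: [-0.7, -0.5, 0.3]
finger_gap: 0.0499
gripper_force: 0.0
time: 6.9
ee_pos: [0.5589, 0.2376, 0.3277]
ee_rot: [3.141, -0.003, 3.108]
force: [-0.2, -1.3, 0.6]
finger_gap: 0.0498
gripper_force: 0.0
time: 7.4
ee_pos: [0.5587, 0.2328, 0.2951]
ee_rot: [3.138, -0.008, -2.579]
force: [0.5, 0.2, -0.1]
finger_gap: 0.0501
gripper_force: 0.0
[ 1.99454900e-01  4.60388664e-01  1.03894562e+00 -5.35337028e-05
  1.65126572e+00 -1.93391296e+00] [ 3.13844318 -0.00843898 -2.57901189]
(np.float64(313.80667244728204), np.float64(237.66844566836966))
(np.float64(312.6217769015885), np.float64(182.7307799377474))
(np.float64(311.95196610550755), np.float64(138.48034824101458))
```

View pics/v4.png

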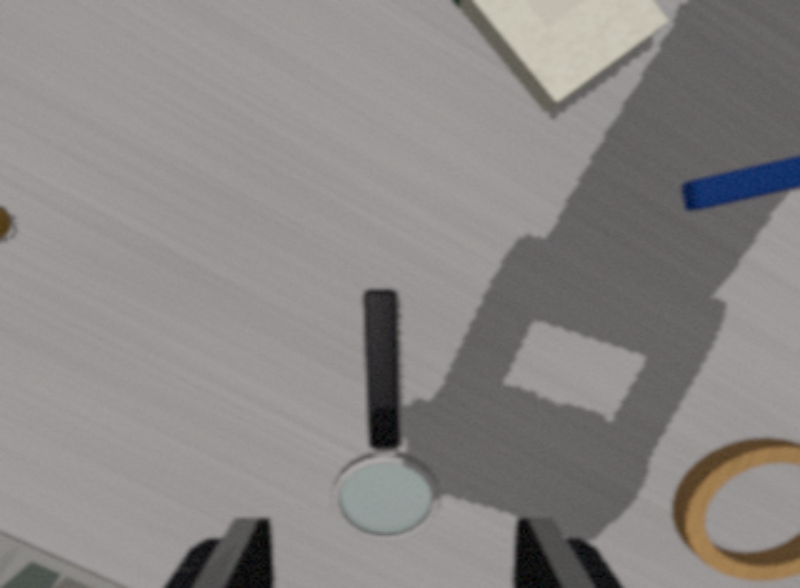

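View pics/s3c.png

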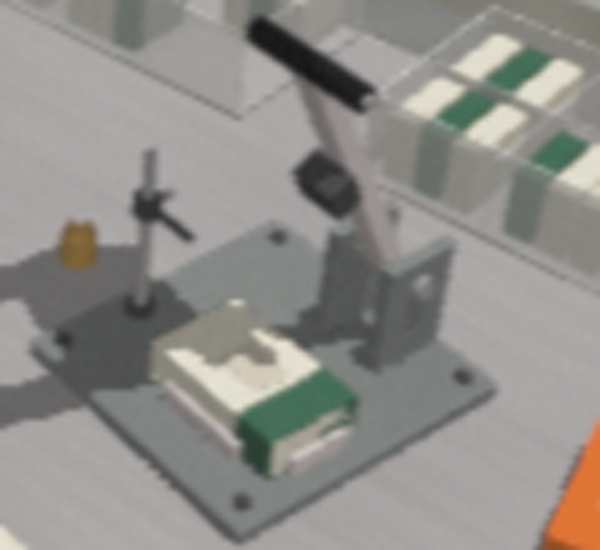

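```bash
cat > m2.py <<'E'
from h import *
from m import W,f,ls,lt,least_squares
S3=lambda u,v:((u+.5)/5-.5+330,(v+.5)/5-.5+185)
for nm,l in (('side',ls),('both',lt+ls)):
    p=least_squares(f,[.5,-.1,-.2],args=(l,)).x
    for n,q,o in (('tip',(-.03,.058),S3(191,238)),('posttop',(-.03,.097),S3(151,151)),('barmid',(.07-.19*np.cos(1.1),0),S3(312,63))):
        z=least_squares(lambda z:np.subtract(proj('s3',W(p,(*q,z[0]))),o),[.09]); print(nm,n,z.x,z.fun)
    # carton top corners, coder frame
    for q,o in (((-.062,.05),S3(152,350)),((.002,-.05),S3(357,398)),((.002,.05),S3(237,300)),((-.062,-.05),S3(243,420))): print('carton',np.subtract(proj('s3',W(p,(*q,.04))),o))
L=onz('w4',314,234.8,.013);H=onz('w4',312.4,138.1,.018)
print('w4',L,H,np.linalg.norm((L-H)[:2]),np.arctan2(*(L-H)[1::-1]))
print(tri(('w4',314,234.8),('top',254.6,174.6)),tri(('w4',312.4,138.1),('top',273.2,204.)))
d=(L-H)[:2]/np.linalg.norm((L-H)[:2]);print('origin',L[:2]-.082*d,H[:2]+.06*d)
E
python3 m2.py | tail -n 19
```

```text
lens (array([0.6373, 0.2795, 0.0081]), [0.00016447864938084732, 0.0001644786493809606]) hend (array([0.5214, 0.2035, 0.0046]), [0.00045858459822891026, 0.0004585845982289683])
lens16 [0.6362 0.279  0.012 ] [0.6295 0.2703 0.016 ] hend [0.5187 0.2023 0.018 ] [0.5156 0.1955 0.012 ]
side tip [0.0967] [-0.3817 -0.0341]
side posttop [0.1339] [-0.6448 -0.0452]
side barmid [0.2404] [-0.8598 -0.1105]
carton [-0.6557 -1.2538]
carton [0.0875 0.2487]
carton [-0.8037  0.1196]
carton [5.6192 5.7026]
both tip [0.0953] [-0.1165 -0.0105]
both posttop [0.1326] [-0.362  -0.0256]
both barmid [0.2391] [-0.6066 -0.0782]
carton [-0.345  -1.6591]
carton [ 0.3534 -0.1929]
carton [-0.5266 -0.265 ]
carton [5.9218 5.2354]
w4 [0.6344 0.278  0.013 ] [0.518  0.2025 0.018 ] 0.13870068251300227 0.5749999279883452
(array([ 0.6405,  0.2816, -0.0051]), [1.82558060998273e-05, 1.8255806099711413e-05]) (array([0.518 , 0.2023, 0.0209]), [0.00028679666270729103, 0.0002867966627072969])
origin [0.5656 0.2334] [0.5683 0.2352]
```

```bash
python3 -m jog '[[0.06, -0.008, -0.003, 0.04, -0.015], [0.06, 0, 0, 0.045, 0], [0.06, 0, 0, 0.045, 0], [0.06, 0, 0, 0.045, 0], [0.06, 0, 0, 0, 0]]'
python3 - <<'E'
from h import *
snap('wrist','w5')
for P in((.6356,.279,.013),(.567,.2345,.018),(.518,.2025,.018)): print(proj('w5',P))
cv2.imwrite('pics/v5.png',cv2.imread('pics/w5.png')[:,120:520])
E
```

```text
time: 7.95
ee_pos: [0.5663, 0.2342, 0.1197]
ee_rot: [3.138, -0.01, -2.569]
force: [0.3, -0.1, 0.5]
finger_gap: 0.0599
gripper_force: 0.0
(np.float64(315.210991475059), np.float64(301.36021423408306))
(np.float64(314.75423159351544), np.float64(215.73775890124352))
(np.float64(314.13583334283413), np.float64(141.1867326969494))
```

View pics/v5.png

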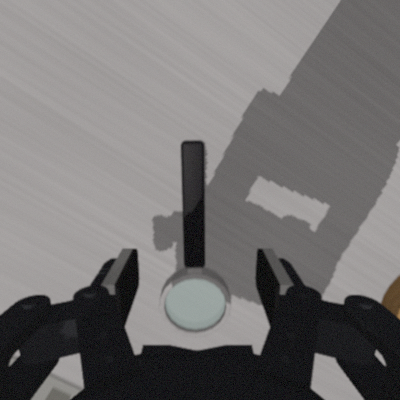

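The handle end sits at full-frame (313,141) and the lens at (315,302), both within 1 px of prediction. I'll descend and grip.

```bash
python3 -m jog '[[0.06, 0, 0, 0.04, 0], [0.06, 0, 0, 0.04, 0], [0.06, 0, 0, 0.017, 0], [0.06, 0, 0, 0, 0]]' 60
python3 -m jog '[[0, 0, 0, 0, 0], [0, 0, 0, 0, 0], [0, 0, 0, 0, 0], [0, 0, 0, 0, 0], [0, 0, 0, 0, 0]]' 60
```

```text
time: 8.4
ee_pos: [0.5693, 0.2349, 0.0281]
ee_rot: [-3.142, 0.0, -2.567]
force: [0.4, -0.5, -0.0]
finger_gap: 0.0599
gripper_force: 0.0
time: 8.9
ee_pos: [0.5695, 0.235, 0.0296]
ee_rot: [-3.14, 0.003, -2.566]
force: [-0.7, -0.6, 7.8]
finger_gap: 0.016
gripper_force: 59.0
```

Only the top of the handle is held, because the TCP is at 0.030. I'll reopen, go 6 mm deeper and grip again.

```bash
python3 -m jog '[[0.05, 0, 0, 0, 0], [0.05, 0, 0, 0, 0], [0.05, 0, 0, 0, 0], [0.05, 0, 0, 0.003, 0], [0.05, 0, 0, 0.003, 0]]' 
python3 -m jog '[[0.03, 0, 0, 0, 0], [0.03, 0, 0, 0, 0]]'
python3 -m jog '[[0, 0, 0, 0, 0], [0, 0, 0, 0, 0], [0, 0, 0, 0, 0], [0, 0, 0, 0, 0]]' 60
```

```text
time: 9.4
ee_pos: [0.5684, 0.2347, 0.021]
ee_rot: [3.142, -0.0, -2.565]
force: [-0.2, 0.0, -1.0]
finger_gap: 0.0497
gripper_force: 0.0
time: 9.6
ee_pos: [0.5684, 0.2347, 0.0211]
ee_rot: [3.141, -0.0, -2.565]
force: [0.1, 0.0, -0.1]
finger_gap: 0.0301
gripper_force: 0.0
time: 10.0
ee_pos: [0.5686, 0.2348, 0.0216]
ee_rot: [-3.141, 0.0, -2.565]
force: [-1.0, -0.5, 2.7]
finger_gap: 0.0165
gripper_force: 60.5
```

```bash
python3 -m jog '[[0, 0, 0, -0.02, 0], [0, 0, 0, -0.03, 0], [0, 0, 0, -0.04, 0], [0, 0, 0, -0.04, 0], [0, 0, 0, 0, 0]]'
python3 - <<'E'
from h import *
s=r.get_state();print(s['ee_pos'],s['ee_rot'],s['joint_positions'])
snap('wrist','w6')
for P in((.082,.008),(-.06,.018)):
    y=s['ee_rot'][2]+np.pi; print(proj('w6',s['ee_pos']+np.array([P[0]*np.cos(y),P[0]*np.sin(y),P[1]-.0216])))
cv2.imwrite('pics/v6.png',cv2.imread('pics/w6.png')[:,120:520])
E
```

```text
time: 10.5
ee_pos: [0.5704, 0.2352, 0.1567]
ee_rot: [-3.138, 0.009, -2.565]
force: [1.4, 0.3, -1.8]
finger_gap: 0.0162
gripper_force: 60.0
[0.57036864 0.2352383  0.15665815] [-3.13798932  0.00905109 -2.56519396] [ 1.99569448e-01  5.69102903e-01  1.25427395e+00 -2.07104877e-05
  1.30847386e+00 -1.94760399e+00]
(np.float64(315.0452648035422), np.float64(389.71975266920714))
(np.float64(314.24176531149914), np.float64(150.16030087207483))
```

View pics/v6.png

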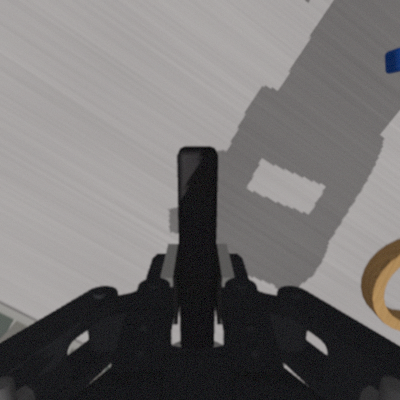

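```bash
python3 -m jog '[[0, 0, 0, -0.02, 0.14], [0, 0, 0, -0.02, 0.14], [0, 0, 0, 0, 0.14], [0, 0, 0, 0, 0.14], [0, 0, 0, 0, 0.14]]'
python3 -m jog '[[0, 0, 0, 0, 0.065], [0, 0.010, -0.035, 0, 0], [0, 0.010, -0.035, 0, 0], [0, 0.010, -0.035, 0, 0], [0, 0.010, -0.035, 0, 0]]'
python3 -m jog '[[0, 0.010, -0.035, 0, 0], [0, 0.010, -0.035, 0, 0], [0, 0.010, -0.035, 0, 0], [0, 0.010, -0.035, 0, 0], [0, 0.010, -0.035, 0, 0]]'
python3 -m jog '[[0, 0.010, -0.035, 0, 0], [0, 0, -0.025, 0, 0], [0, 0, 0, 0, 0]]'
```

```text
time: 11.05
ee_pos: [0.5678, 0.2346, 0.1893]
ee_rot: [-3.14, -0.003, 3.012]
force: [-0.3, -0.2, -1.8]
finger_gap: 0.0163
gripper_force: 59.9
time: 11.55
ee_pos: [0.5013, 0.1037, 0.1895]
ee_rot: [-3.141, -0.003, 2.953]
force: [0.2, -0.5, -1.5]
finger_gap: 0.0165
gripper_force: 59.9
time: 12.05
ee_pos: [0.4194, -0.0586, 0.1899]
ee_rot: [3.141, -0.003, 2.953]
force: [1.5, -0.5, -1.5]
finger_gap: 0.0165
gripper_force: 59.9
time: 12.35
ee_pos: [0.3989, -0.1168, 0.1901]
ee_rot: [3.141, -0.002, 2.949]
force: [-0.1, -0.0, -1.7]
finger_gap: 0.0166
gripper_force: 59.9
```

```bash
python3 -m jog '[[0, 0, -0.008, 0.035, 0], [0, 0, -0.008, 0.035, 0], [0, 0, 0, 0.013, 0], [0, -0.02, 0, 0, 0], [0, -0.02, 0, 0, 0]]'
python3 -m jog '[[0, -0.02, 0, 0, 0], [0, -0.015, 0, 0, 0], [0, 0, 0, 0, 0], [0, 0, 0, 0, 0]]'
python3 - <<'E'
from h import *
s=r.get_state();print(s['ee_pos'],s['ee_rot'])
snap('side','s7');snap('top','t7');snap('wrist','w7')
y=s['ee_rot'][2]+np.pi; L=s['ee_pos']+np.array([.082*np.cos(y),.082*np.sin(y),.008-.0216]);print('lens',L)
for f in('s7','t7'):print(f,proj(f,L))
a=cv2.resize(cv2.imread('pics/s7.png')[205:275,330:430],None,fx=8,fy=8,interpolation=cv2.INTER_CUBIC)[:,:400*2]
b=cv2.resize(cv2.imread('pics/t7.png')[155:225,330:400],None,fx=5,fy=5,interpolation=cv2.INTER_CUBIC)
a=cv2.resize(cv2.imread('pics/s7.png')[200:270,335:425],None,fx=8,fy=8,interpolation=cv2.INTER_CUBIC)
a=a[:, :]; o=np.zeros((600,800,3),np.uint8)
a=cv2.resize(cv2.imread('pics/s7.png')[205:275,345:405],None,fx=8,fy=8,interpolation=cv2.INTER_CUBIC)
b=cv2.resize(cv2.imread('pics/t7.png')[155:225,330:394],None,fx=5,fy=5,interpolation=cv2.INTER_CUBIC)
o[:560,:480]=a;o[:350,480:800]=b;cv2.imwrite('pics/v7.png',o)
E
```

```text
time: 12.85
ee_pos: [0.4359, -0.1371, 0.1067]
ee_rot: [3.14, -0.004, 2.953]
force: [-0.3, -0.5, -1.7]
finger_gap: 0.0164
gripper_force: 59.8
time: 13.25
ee_pos: [0.4697, -0.1437, 0.1073]
ee_rot: [3.141, -0.003, 2.953]
force: [-0.1, 0.2, -1.8]
finger_gap: 0.0163
gripper_force: 59.9
[ 0.46968421 -0.14367231  0.10731253] [ 3.14062462e+00 -2.62712335e-03  2.95349527e+00]
lens [ 0.55023788 -0.1590055   0.09371253]
s7 (np.float64(381.0940390887609), np.float64(243.25875409945573))
t7 (np.float64(369.150372812897), np.float64(192.6657716662926))
```

View pics/v7.png

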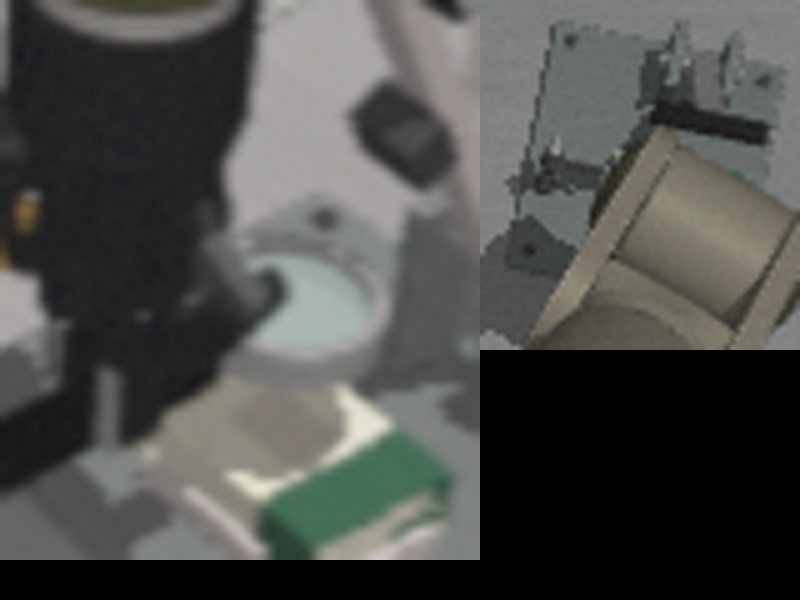

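In the side crop the ring's right edge is at x≈392, its top at y≈237 and its bottom at y≈385. I'll compare that with the projected ring to find the side camera's bias at this spot.

```bash
python3 - <<'E'
from h import *
L=np.array([.5502,-.1590,.0937])
def ext(L):
    P=np.array([proj('s7',L+[.032*np.cos(t),.032*np.sin(t),h]) for t in np.linspace(0,6.28,73) for h in(-.008,.008)])
    return P[:,0].max(),P[:,1].min(),P[:,1].max()
q=lambda u,o:(u+.5)/8-.5+o
obs=np.array([q(392,345),q(237,205),q(385,205)])
print(obs,ext(L))
for d in np.eye(3)*.005: print(np.subtract(ext(L+d),ext(L)))
# green-end carton corners: front-bottom etc at z=.04 in coder frame
from scipy.optimize import least_squares
c,s=np.cos(-.189),np.sin(-.189)
W=lambda x,y,z:(.5797+c*x-s*y,-.1673+s*x+c*y,z)
for n,p,o in (('(0.002,-.05)',(.002,-.05,.04),(450,480)),('(-.062,-.05)',(-.062,-.05,.04),(262,513))): print(n,proj('s7',W(*p)),q(o[0],345),q(o[1],205))
print('tip pred z=.0937',proj('s7',W(-.03,.058,.0937)),'obs 367.8 232.2; z slope',proj('s7',W(-.03,.058,.0987)))
E
```

```text
[393.5625 234.1875 252.6875] (np.float64(393.4202434829244), np.float64(233.46533172251162), np.float64(253.51803783651948))
[ 1.07355114 -0.82604595 -0.92499757]
[-1.55357914 -0.79132132 -0.88771953]
[ 0.20680096 -1.40914567 -1.41367232]
(0.002,-.05) (np.float64(401.3607742220071), np.float64(264.01705096253)) 400.8125 264.5625
(-.062,-.05) (np.float64(384.1321526161564), np.float64(273.8489215156749)) 377.3125 268.6875
tip pred z=.0937 (np.float64(367.64610551824444), np.float64(232.63740536694888)) obs 367.8 232.2; z slope (np.float64(367.7708189628545), np.float64(231.24814744685312))
```

```bash
python3 - <<'E'
from h import *
s=r.get_state();p=s['ee_pos'];c,k=np.cos(-.189),np.sin(-.189)
g=lambda x,y,z:[round(8*(v-o)) for v,o in zip(proj('s7',p+np.array([c*x-k*y,k*x+c*y,z])),(345,205))]
for n,q in dict(tcp=(0,0,0),tipnear=(.011,-.012,-.019),tipnear_b=(-.011,-.012,-.019),padtop=(.011,-.012,.03),handlefront=(.044,0,-.004),handleback=(-.06,0,-.004),lens=(.082,0,-.0136)).items(): print(n,g(*q))
E
```

```text
tcp [106, 370]
tipnear [152, 421]
tipnear_b [100, 448]
padtop [162, 306]
handlefront [208, 327]
handleback [-42, 454]
lens [290, 305]
```

```bash
python3 -m jog '[[0, 0, -0.0025, -0.001, 0], [0, 0, 0, 0, 0], [0, 0, 0, 0, 0], [0, 0, 0, 0, 0]]'
python3 - <<'E'
from h import *
s=r.get_state();print(s['ee_pos'],s['ee_rot'],s['force'],s['torque'],s['gripper_force'])
y=s['ee_rot'][2]+np.pi;print(s['ee_pos']+np.array([.082*np.cos(y),.082*np.sin(y),.008-.0216]))
g=lambda f:cv2.imread(f'pics/{f}.png',0)[184:196,340:354].astype(int)
print(g('top'));print(g('t7'));print(proj('top',(.5613,-.1046,.095)),proj('top',(.5687,-.0663,.095)))
E
```

```text
time: 13.8
ee_pos: [0.47, -0.1471, 0.1094]
ee_rot: [-3.142, 0.0, 2.953]
force: [-0.6, 0.6, -1.6]
finger_gap: 0.0166
gripper_force: 59.9
[ 0.4699627  -0.14709138  0.10936838] [-3.14157140e+00  1.87289668e-05  2.95257527e+00] [-0.61669312  0.56596473 -1.60773422] [ 0.02367245  0.04932164 -0.00366537] 59.89082157611847
[ 0.55050222 -0.16249868  0.09576838]
[[104 110 108  84 127 140 108 108 105 107 107 109 108 107]
 [105 108  98  66 113 144  87 107 110 108 111 108 111 108]
 [113 110  56  44  61  68  67 108 107 109 107 110 109 110]
 [ 67 107  43  46  59  62  63  61  74  73  85  99 106 111]
 [ 69 108  66  53  67  62  73  55  56  53  52  61  65  74]
 [ 69  92  55  39  38  67  66  66  65  63  54  56  50  54]
 [ 61  47  51  57  62  83  64  62  62  63  68  62  63  65]
 [ 66  42  48  61  43  57  67  65  63  64  62  66  62  65]
 [ 63  46  61  60  59  56  68  69 106  65  66  62  64  65]
 [105  57  49  55  83 106 104  65  71 108 108 110 105  95]
 [113 107 106 105 108 109 109 108 106 109 107 108 106  92]
 [106 107 108 105 111 105 108 108 110 108 106 108 111 140]]
[[105 110 107  81 126 141 113 107 109 112 109 108 107 109]
 [106 112  97  63 114 145  86 109 110 110 107 108 107 110]
 [110 105  56  46  62  68  67 107 110 108 107 111 110 111]
 [ 73 105  35  49  59  58  63  60  74  76  85  94 109 110]
 [ 67 106  70  51  63  62  69  53  52  53  53  64  61  73]
 [ 70  88  57  38  44  68  64  64  63  63  55  57  55  54]
 [ 64  47  52  61  61  83  67  66  61  66  63  64  63  63]
 [ 64  39  50  57  41  60  67  66  65  65  65  64  62  60]
 [ 64  42  62  59  59  62  63  68 103  62  67  63  65  62]
 [108  58  45  52  86 109 108  63  71 111 106 108 104  56]
 [110 108 107 109 104 108 111 108 106 110 109 110 105  45]
 [109 109 107 110 109 110 108 108 110 109 109 107  87  36]]
(np.float64(354.46435537768093), np.float64(189.5516551647668)) (np.float64(344.1013768451428), np.float64(187.51536583071814))
```

```bash
python3 -m jog '[[0, 0, 0.001, 0.001, 0], [0, 0, 0, 0, 0], [0, 0, 0, 0, 0], [0, 0, 0, 0, 0], [0, 0, 0, 0, 0]]'; python3 -c "
from station import r
print(r.sign_off())"
```

```text
time: 14.3
ee_pos: [0.4703, -0.1461, 0.1083]
ee_rot: [-3.142, 0.0, 2.953]
force: [-0.2, -0.7, -2.4]
finger_gap: 0.0164
gripper_force: 59.9
the job is handed in; nothing more can be done
None
```

I pressed the lever to its stop and let it spring back, then handed the job in at 14.3 s holding the loupe level over the carton; by my measurements the lens is within 1 mm of the carton's centre and about 0.3 mm of the pointer tip's height (±2 mm uncertain), and no verdict was shown.

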